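# Fit the roller head and hold the pump's shoe arm open

## Robot

A 6-joint arm with a two-finger parallel gripper is mounted at the origin on the work surface. World frame = base frame: x ahead of the robot, y to its left, z up, the work surface at z = 0. Lengths are in m, angles in rad, forces in N, time in s.
With the tool pointing down it reaches from about 0.15 to 0.775 m from the base axis. Payload 6.1 kg.
Tool frame: the origin (TCP) lies on the centre line of the jaws, within the pads' length; the fingertips stand 17 mm ahead of it and the grasp point (between the pads) lies 2 mm behind it; z points along the fingers, y is the line along which they close (so a half turn about z gives the same grasp; the last joint's range is limited). The gripper opens to 85 mm and grips with 20 to 120 N. Pads are 22 mm wide; open, the fingers measure 114 mm over their backs; the gripper's body (76 mm by 85 mm) begins 54 mm behind the grasp point. The pads swing forward as they close: fully open they stand 13 mm farther back than shut.
Start: joints at [0, 0.126, -0.04, 1.405, 0, 1.571], TCP at [0.525, -0, 0.248] pointing down, gripper open.
Joint ranges: [-2.72, 2.72], [-0.95, 1.95], [-1.27, 1.35], [-1.78, 2.02], [-1.46, 1.47], [-3.14, 3.14]. Speed limits (rad/s): [2.39, 2.39, 3.01, 3.14, 3.14, 3.14].

## Interface

Orientations are given as a unit quaternion [w, x, y, z].
In Python, from bench import * gives the robot as it stands.
- The arm moves only by the shell command python3 -m crank 'ROWS' [OPENING] [FORCE]. ROWS is JSON, a list of rows, each an object of numbers: "x", "y", "z": the shift along the tool's x, y, z as a fraction of full scale; "turn": the turn about the tool's z as a fraction of full scale. In form: [{"x": .., "y": .., "z": .., "turn": ..}, ...]. A call has 1 to 12 rows; each row shifts and turns the commanded pose from where the row before left it, along the tool's axes as they then stand; what a row does not reach is not made up. Full scale, the value 1, is 0.04 m for a shift and 8 degrees for a turn. A row lasts 1/10 s, in which the tool goes at most 50 mm and 8.59 degrees, less where a joint would pass 70% of its speed; a pose out of reach is approached as far as the arm can. A call with a number of a shift or a turn outside -1 to 1 is refused whole. A call with a gripper value outside its range is refused whole. OPENING is the closure, from -1 (fully open) to 1 (shut), set as the call begins (- or left out, the last holds). The fingers move at their own pace and stop on an object; FORCE is the grip in N (left out, the last holds). Time passes only in rows, so rows that do not move let the fingers close. It gives the time, the measured TCP pose, the force, the opening and the grip force at its end, in the units of the state.
- observe(): the state, without advancing time (a new reading comes with each control period).
- capture(name): name is "scene" or "side" or "wrist"; returns (picture, depth): 420x560x3 uint8, blue, green, red; 420x560 float32, m along the optical axis (not along the pixel's ray), 0 where there is no reading.
- get_calibration(name): a dict with "fov_y" (degrees; the focal length in pixels is half the picture's height over the tangent of half this angle, whatever the lens; pixels are square), "cx", "cy" (the principal point, pixels), "R" (3x3) and "t" (3): a world point X has camera coordinates R X + t. Camera axes: x right, y down, z forward; pixel columns grow to the right and rows downward; lengths in m; the calibration is good to about 2 mm. A picture is of the moment at which its call begins: read the wrist's pose just before it. get_calibration takes no time and is no camera call; for the wrist camera it gives the pose at the moment of the call.
- sign_off(): hands the job in; it is judged then, once.
Trained networks look in the newest picture that a camera, given by its name, has taken for a name from the list of things; names that differ only in an ending like _2 or _b are one class to them, and where a whole thing is asked for, a point or a joint stands for the part that bears it (a point fixed in the world has none). Each returns a list of dicts, best first, with "score" (0 to 1); they miss things now and then, are a little off and sometimes report something else, mostly with a low value. They report only what shows in the picture. A call takes as long as a camera call. They do not tell look-alikes from the thing itself.
- recognise(camera, label): "point" ([x, y, z] in m, in world coordinates, good to about 4 mm: the middle of the surface that is visible of it).
- outline_of(camera, label): "region" (420x560 bool, what is visible of it).
The state is a dict: "time_s": time; "joint_positions": joint angles; "qd": joint speeds; "joint_efforts": joint torques, N m; "tcp_pos": TCP position; "eef_rot": TCP orientation; "force": force on the tool from outside, world axes, zero at the start; "moment": the same for the moment, N m; "width": finger opening in m; "finger_force": force on a finger pad.
Only numpy, scipy, OpenCV 4.12 (cv2) and the standard library are available. Lean on these libraries where they do the work, as an engineer would, in place of code of your own. Each camera call takes 0.05 s, during which the arm holds its last target. There are 200 camera calls.

## Task

Fit the loose roller head over the upright drive shaft of the peristaltic pump: lower it, hub up, fully home on the shaft's shoulder without dropping it, and let go of it. Then, with the gripper's fingers, push the pump's sprung shoe arm back by its upright post, away from the rollers, until it has gone right past its ratchet click, and finish while still holding it back there so that a colleague can lay in the tubing (it springs shut when let go). Leave everything else on the bench where it is.

Things in the scene. Friction and masses are not known exactly. Their poses are not given: they have to be found in the camera images.
- roller_head: the loose roller head, standing upright on the bench, 0.11 to 0.22 kg: two grey discs 54 mm across (undersides 0 and 25 mm up, each 5 mm thick) with six steel rollers between them, and a knurled aluminium hub 30 mm across that rises from the upper disc (30 mm up) to 58 mm up: grip it by this hub. A 15 mm bore runs right through it along its z. Origin: centre of its underside, z up. It may be fitted at any yaw.
- pump: the pump, fixed to the bench: housing 200 (x) x 190 (y) x 85 mm with a flat deck on top, display and knob on its front, which faces its -x. Origin: centre of its underside; z up. Seen along its +x, the shoe arm lies on the left (+y) of the shaft.
- shaft_tip (a point): top of the upright drive shaft, on its axis, 54 mm above the deck. The shaft is 12 mm across; its uppermost 10 mm taper to 6 mm. Axes as the pump's.
- shaft_seat (a point): centre of the shaft's shoulder (26 mm across), 4 mm above the deck and 50 mm below shaft_tip: the head's underside rests here when home. Axes as the pump's.
- shoe_arm: the sprung arm on the pump's deck: aluminium bar 16 mm wide, its top 20 mm above the deck, with a curved white shoe (top 30 mm above the deck) beside the rollers. It swings level about its pivot. Origin: on the pivot axis at deck height. Its -x runs along the bar to the post, 130 mm away; at rest its axes are the pump's.
- shoe_pivot (a point): point on the arm's pivot axis at deck height, 60 mm in x and 52 mm in y (pump's axes) from the drive shaft. Axes as the pump's.
- post_top (a point): centre of the top of the arm's upright round steel post, 14 mm across, which stands free from 20 to 64 mm above the deck at the arm's free end, 130 mm from the pivot. Axes turn with the arm. At rest the post lies 70 mm in front of (-x) and 52 mm to the left of (+y) the drive shaft, in the pump's axes. To open the arm push the post to the pump's +y; it runs on an arc of 130 mm about the pivot, clockwise seen from above.
- shoe_hinge (a joint): swing of the arm, rad: 0 at rest, growing as it is pushed back; hard stop at 0.42 (post 53 mm aside). Push at the post: 3 N to start; from 0.10 a sprung pawl climbs the ratchet tooth, 10 N near 0.16; crest at 0.22; the pawl then drops behind it with a click, over by 0.34, the push easing to 4 N; 8 N near the stop. The pawl does not keep the arm back: let go, it springs shut.
- beaker: empty glass beaker, 70 mm across, 92 mm tall; origin: centre of its underside. Bystander.
- reagent_bottle: amber glass jar with a cap, 58 mm across, 115 mm tall; origin: centre of its underside. Bystander.
- tube_rack: tube rack 75 x 200 x 40 mm with small tubes, long side along its y; origin: centre of its underside. Bystander, behind the pump.
- pipette: hand pipette lying on its side, about 260 mm long along its x, 25 mm thick; origin: on the bench, near the middle. Bystander.
- lock_nut: small brass lock nut, 24 mm across, 14 mm tall; origin: centre of its underside. Bystander, on the rear right corner of the pump's deck.
- hex_key: L-shaped hex key lying flat, 85 x 24 mm, 6 mm thick; origin: on the bench under the long leg. Bystander.
- petri_dishes: stack of three petri dishes, 90 mm across, 45 mm tall; origin: centre of its underside. Bystander.
Mind the look-alikes: they are no part of the job. Leave any black or red look-alike of the roller_head alone.

How it is judged:
By the outcome, as a careful person would: the job done as asked, in the order asked, and still so for the second after the job is handed in, while the arm keeps its last pose, push and grip.
It also fails if it takes over 61 s, if anything falls off the work surface, if the arm or the gripper's body presses on something with over 40 N, if the wrist force passes 120 N, or if a joint passes its speed limit or range.

## Working session

There is one attempt and no reset: what is moved stays moved. The work goes in short steps, Python scripts to look and compute and a shell command to move; the robot and the scene stay as the last step left them, time stands still between calls to the robot, and variables do not carry over. Pictures are saved under pics/ and viewed, at most 11 in all, crops included, and the job is handed in when it is done.

```bash
mkdir -p pics
cat > h.py <<'E'
from bench import *
import numpy as np, cv2
def snap(c,name=None):
    cal=get_calibration(c); im,d=capture(c)
    if name: cv2.imwrite('pics/'+name+'.png',im)
    return im,d,cal
def cloud(d,cal):
    h,w=d.shape; f=h/2/np.tan(np.radians(cal['fov_y'])/2)
    v,u=np.mgrid[:h,:w]
    P=np.stack([(u-cal['cx'])*d/f,(v-cal['cy'])*d/f,d],-1)
    return (P-np.array(cal['t']))@np.array(cal['R'])
E
python3 - <<'E'
from h import *
s=observe(); print({k:np.round(v,3).tolist() for k,v in s.items()})
ims=[]
for c in ['scene','side']:
    im,d,cal=snap(c); ims.append(im)
    print(c,np.round(-np.array(cal['R']).T@np.array(cal['t']),3))
    for l in ['roller_head','shaft_tip','post_top','shoe_pivot','pump']:
        print(c,l,[(np.round(r['point'],3).tolist(),round(r['score'],2)) for r in recognise(c,l)][:4])
cv2.imwrite('pics/a.png',np.vstack(ims)[:, :] if 0 else cv2.resize(np.hstack(ims),(800,300)))
cv2.imwrite('pics/sc.png',ims[0]);cv2.imwrite('pics/si.png',ims[1])
E
```

```text
{'time_s': 0.0, 'joint_positions': [0.0, 0.126, -0.041, 1.405, 0.0, 1.571], 'qd': [0.003, -0.0, -0.001, 0.0, -0.001, -0.001], 'joint_efforts': [-0.002, -43.592, 35.292, 0.017, -0.0, -0.0], 'tcp_pos': [0.525, 0.0, 0.248], 'eef_rot': [-0.001, 0.707, 0.707, -0.001], 'force': [0.135, -0.241, -0.544], 'moment': [-0.034, 0.017, 0.02], 'finger_force': 0.0, 'width': 0.085}
scene [ 1.436 -0.448  0.721]
scene roller_head [([0.578, 0.392, 0.03], 0.81), ([0.598, 0.166, 0.03], 0.79), ([0.592, 0.264, 0.026], 0.72), ([0.676, 0.189, 0.031], 0.63)]
scene shaft_tip [([0.631, -0.165, 0.083], 0.64)]
scene post_top [([0.584, -0.132, 0.099], 0.69)]
scene shoe_pivot [([0.634, -0.165, 0.082], 0.93)]
scene pump [([0.634, -0.168, 0.082], 0.88)]
side [0.34  0.591 0.907]
side roller_head [([0.664, 0.211, 0.032], 0.98), ([0.576, 0.182, 0.032], 0.82), ([0.572, 0.281, 0.03], 0.58), ([0.582, -0.464, 0.045], 0.53)]
side shaft_tip [([0.566, -0.085, 0.083], 0.86), ([0.413, 0.223, 0.092], 0.53)]
side post_top [([0.581, -0.126, 0.108], 0.94)]
side shoe_pivot [([0.565, -0.084, 0.087], 0.67)]
side pump [([0.569, -0.09, 0.088], 0.87)]
```

View pics/sc.png

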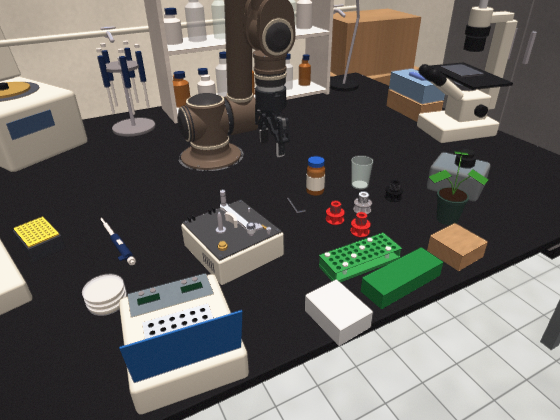

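View pics/si.png

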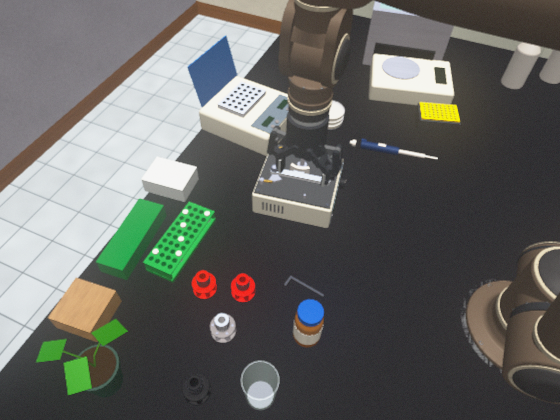

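The scene picture shows the grey roller head at (363,203), with two red ones and a black one around it, and the beaker and bottle close by. The pump is at (232,238). In the side picture the grey head is at (222,326) and the pump at (298,185), partly behind the gripper.

Run:
```python
from h import *
for c,(u,v) in {'scene':(363,203),'side':(222,326)}.items():
    im,d,cal=snap(c); P=cloud(d,cal)
    w=np.zeros(d.shape,bool); w[v-22:v+22,u-22:u+22]=1
    z=P[...,2]
    hub=P[w&(z>.036)&(z<.07)]; allp=P[w&(z>.006)&(z<.07)]
    for q in (hub,allp):
        print(c,len(q),q.min(0).round(3),q.max(0).round(3),np.median(q,0).round(3))
    for l in ['beaker','reagent_bottle']:
        print(l,[(np.round(r['point'],3).tolist(),round(r['score'],2)) for r in recognise(c,l)][:2])
im,d,cal=snap('wrist','w0')
print(np.round(cal['R'],3),np.round(-np.array(cal['R']).T@np.array(cal['t']),3),cal['fov_y'])
```

```text
scene 224 [0.569 0.184 0.036] [0.685 0.287 0.06 ] [0.659 0.209 0.052]
scene 575 [0.439 0.175 0.006] [0.685 0.377 0.06 ] [0.596 0.259 0.03 ]
beaker [([0.475, 0.345, 0.061], 0.9)]
reagent_bottle [([0.437, 0.188, 0.07], 0.79)]
side 201 [0.566 0.258 0.036] [0.595 0.288 0.06 ] [0.58  0.275 0.054]
side 527 [0.555 0.245 0.006] [0.607 0.299 0.06 ] [0.576 0.279 0.03 ]
beaker [([0.456, 0.351, 0.05], 0.85)]
reagent_bottle []
[[ 1.     0.001 -0.   ]
 [ 0.001 -0.956  0.293]
 [ 0.    -0.293 -0.956]] [0.526 0.074 0.374] 64.5285835075648
```

View pics/w0.png

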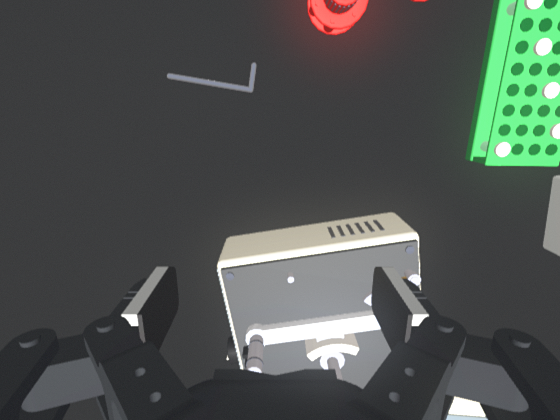

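The wrist picture shows the pump deck, with the bar running left to right, the post at (255,345) and the shaft and shoe near (332,362). So the pump's front faces the robot and its yaw is small. The grey head is at about (0.580, 0.273), so I'll go above it.

```bash
python3 -m crank '[{"x":0.85,"y":0.17,"z":0.3},{"x":0.85,"y":0.17,"z":0.3},{"x":0.85,"y":0.17,"z":0.3},{"x":0.85,"y":0.17,"z":0.3},{"x":0.85,"y":0.17,"z":0.3},{"x":0.85,"y":0.17,"z":0.3},{"x":0.85,"y":0.17,"z":0.3},{"x":0.85,"y":0.17,"z":0.3},{"x":0},{"x":0}]' -1 30
python3 - <<'E'
from h import *
im,d,cal=snap('wrist','w1'); P=cloud(d,cal); z=P[...,2]
print(observe()['tcp_pos'])
for lo,hi in ((.052,.064),(.024,.036)):
    m=(z>lo)&(z<hi)&(np.hypot(P[...,0]-.58,P[...,1]-.273)<.04)
    hsv=cv2.cvtColor(im,cv2.COLOR_BGR2HSV); m&=hsv[...,1]<90
    q=P[m]; print(len(q),q.min(0).round(4),q.max(0).round(4),cv2.minEnclosingCircle((q[:,:2]*1000).astype(np.float32)))
E
```

```text
[ 5.24971204e-01 -1.07384500e-05  2.48309515e-01]invalid input at $[0]: expected keys x, y, z, turn
Traceback (most recent call last):
ValueError: zero-size array to reduction operation minimum which has no identity
```

View pics/w1.png

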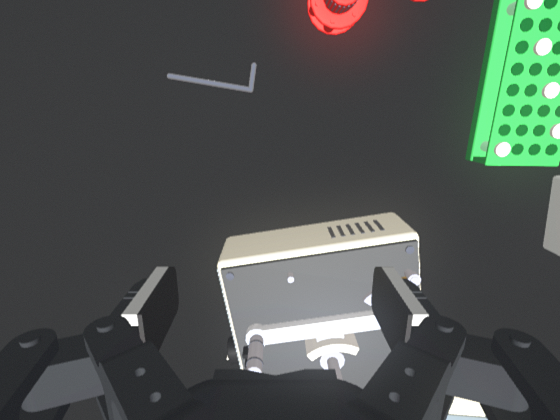

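The view hasn't changed because the call was refused: every row needs all four keys.

```bash
python3 -m crank '[{"x":0.85,"y":0.17,"z":0.3,"turn":0},{"x":0.85,"y":0.17,"z":0.3,"turn":0},{"x":0.85,"y":0.17,"z":0.3,"turn":0},{"x":0.85,"y":0.17,"z":0.3,"turn":0},{"x":0.85,"y":0.17,"z":0.3,"turn":0},{"x":0.85,"y":0.17,"z":0.3,"turn":0},{"x":0.85,"y":0.17,"z":0.3,"turn":0},{"x":0.85,"y":0.17,"z":0.3,"turn":0},{"x":0,"y":0,"z":0,"turn":0},{"x":0,"y":0,"z":0,"turn":0}]' -1 30
cat > head.py <<'E'
from h import *
im,d,cal=snap('wrist','w2'); P=cloud(d,cal); z=P[...,2]
print(observe()['tcp_pos'],observe()['eef_rot'])
hsv=cv2.cvtColor(im,cv2.COLOR_BGR2HSV)
for lo,hi in ((.052,.064),(.024,.036)):
    m=(z>lo)&(z<hi)&(np.hypot(P[...,0]-.58,P[...,1]-.273)<.04)&(hsv[...,1]<90)
    q=P[m]; print(len(q), len(q) and (q.min(0).round(4),q.max(0).round(4),cv2.minEnclosingCircle((q[:,:2]*1000).astype(np.float32))))
E
python3 head.py
```

```text
time_s: 2.0
tcp_pos: [0.579, 0.2724, 0.1515]
eef_rot: [-0.0, 0.707, 0.708, -0.001]
force: [0.2, 0.4, 0.1]
width: 0.0849
finger_force: 0.0
[0.57919848 0.27176455 0.1522419 ] [ 6.12352793e-05  7.06992792e-01  7.07220658e-01 -3.58927385e-04]
1133 (array([0.5659, 0.2559, 0.0521]), array([0.5964, 0.2864, 0.0596]), ((581.3946533203125, 270.7494201660156), 15.697803497314453))
1966 (array([0.5543, 0.2445, 0.0244]), array([0.6076, 0.2979, 0.036 ]), ((581.2896728515625, 271.052001953125), 27.01311683654785))
```

View pics/w2.png

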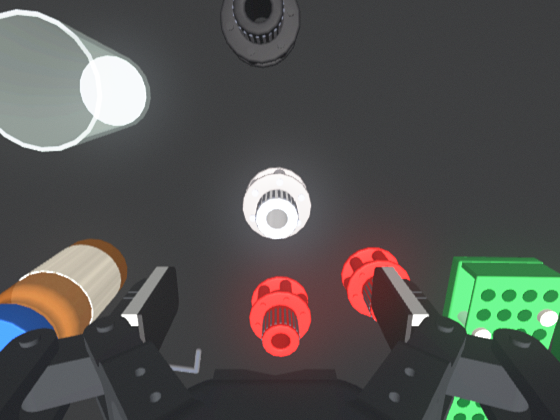

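The picture shows the grey head at (277,210), clear of the open fingers' path, with the red ones at (280,315) and (375,280). I'll go down and grip the hub.

```bash
python3 -m crank '[{"x":0,"y":0.05,"z":0.64,"turn":0},{"x":-0.02,"y":0,"z":0.64,"turn":0},{"x":0,"y":0,"z":0.64,"turn":0},{"x":0,"y":0,"z":0.62,"turn":0},{"x":0,"y":0,"z":0,"turn":0},{"x":0,"y":0,"z":0,"turn":0}]' -1 40
python3 -m crank '[{"x":0,"y":0,"z":0,"turn":0},{"x":0,"y":0,"z":0,"turn":0},{"x":0,"y":0,"z":0,"turn":0},{"x":0,"y":0,"z":0,"turn":0},{"x":0,"y":0,"z":0,"turn":0},{"x":0,"y":0,"z":0,"turn":0},{"x":0,"y":0,"z":0,"turn":0},{"x":0,"y":0,"z":0,"turn":0}]' 1 40
```

```text
time_s: 2.65
tcp_pos: [0.5815, 0.2702, 0.0517]
eef_rot: [0.0, 0.708, 0.707, 0.0]
force: [-0.4, -0.5, -0.1]
width: 0.0858
finger_force: 0.0
time_s: 3.45
tcp_pos: [0.5817, 0.2714, 0.0516]
eef_rot: [0.0, 0.707, 0.707, 0.001]
force: [-0.4, -0.2, 6.2]
width: 0.0285
finger_force: 39.6
```

```bash
python3 -m crank '[{"x":0,"y":0,"z":-0.4,"turn":0},{"x":0,"y":0,"z":-0.8,"turn":0},{"x":0,"y":0,"z":-0.8,"turn":0},{"x":0,"y":0,"z":-0.8,"turn":0},{"x":-0.3,"y":0,"z":-0.8,"turn":0},{"x":-0.6,"y":0,"z":-0.8,"turn":0},{"x":-0.8,"y":0,"z":-0.5,"turn":0},{"x":-0.8,"y":0,"z":0,"turn":0},{"x":-0.8,"y":0,"z":0,"turn":0},{"x":-0.8,"y":0,"z":0,"turn":0},{"x":-0.8,"y":0,"z":0,"turn":0},{"x":-0.8,"y":0,"z":0,"turn":0}]'
python3 -m crank '[{"x":-0.8,"y":0,"z":0,"turn":0},{"x":-0.8,"y":0,"z":0,"turn":0},{"x":-0.8,"y":0,"z":0,"turn":0},{"x":-0.8,"y":-0.2,"z":0,"turn":0},{"x":-0.4,"y":0,"z":0,"turn":0},{"x":0,"y":0,"z":0,"turn":0},{"x":0,"y":0,"z":0,"turn":0}]'
python3 - <<'E'
from h import *
print(observe()['tcp_pos'],observe()['width'])
im,d,cal=snap('wrist','w3')
np.savez('w3.npz',im=im,d=d,P=cloud(d,cal))
for l in ['shaft_tip','post_top','shoe_pivot','shaft_seat','shoe_arm']:
    print(l,[(np.round(r['point'],4).tolist(),round(r['score'],2)) for r in recognise('wrist',l)][:2])
E
```

```text
time_s: 4.65
tcp_pos: [0.581, 0.042, 0.2462]
eef_rot: [-0.0, 0.707, 0.707, -0.0]
force: [-0.2, 0.2, -1.5]
width: 0.0284
finger_force: 39.8
time_s: 5.35
tcp_pos: [0.5735, -0.1005, 0.2464]
eef_rot: [-0.0, 0.707, 0.707, 0.0]
force: [0.1, -0.1, -0.7]
width: 0.0281
finger_force: 39.8
[ 0.57347486 -0.10048995  0.24636749] 0.028109697330488816
shaft_tip [([0.5929, -0.1007, 0.0879], 0.67)]
post_top [([0.6151, -0.1249, 0.1048], 0.66), ([0.5897, -0.0996, 0.081], 0.52)]
shoe_pivot [([0.5937, -0.0995, 0.0838], 0.67)]
shaft_seat [([0.5912, -0.1003, 0.0899], 0.9), ([0.7686, 0.0431, 0.0366], 0.73)]
shoe_arm [([0.6092, -0.1242, 0.1057], 0.91)]
```

View pics/w3.png

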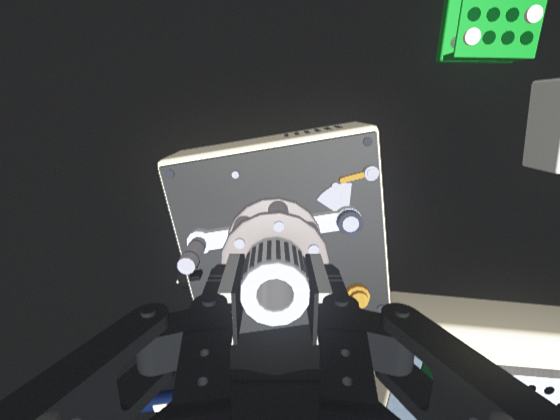

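The hub is gripped square. The post top is at (187,265) and the pivot at (349,220). The held head hides the shaft. I'll work out the pump's yaw from those two points and find the shaft from the fixed cameras.

Run:
```python
from h import *
f=np.load('w3.npz');P=f['P'];z=P[...,2]
v,u=np.mgrid[:420,:560]
q=P[(np.hypot(u-187,v-265)<14)&(z>.140)&(z<.156)]; 
print('post',len(q),q.mean(0).round(4),cv2.minEnclosingCircle((q[:,:2]*1000).astype(np.float32)))
q=P[(np.hypot(u-349,v-220)<16)&(z>.1)]; print('pivot',len(q),q.mean(0).round(4),q.max(0).round(3),cv2.minEnclosingCircle((q[:,:2]*1000).astype(np.float32)))
# deck edge yaw: deck points
m=(abs(z-.085)<.004)&(v<330); q=P[m]; r=cv2.minAreaRect((q[:,:2]*1000).astype(np.float32)); print('deck',r,np.median(q[:,2]))
for c in ['scene','side']:
    im,d,cal=snap(c); Q=cloud(d,cal)
    cv2.imwrite('pics/c_%s.png'%c,im)
    m=(Q[...,2]>.115)&(Q[...,2]<.143)&(abs(Q[...,0]-.645)<.04)&(abs(Q[...,1]+.185)<.045)
    q=Q[m]; print(c,len(q), len(q) and (q.min(0).round(3),q.max(0).round(3),np.median(q,0).round(4)))
    hi=q[q[:,2]>.13] if len(q) else q; print(len(hi),hi.mean(0).round(4) if len(hi) else 0)
    for l in ['shaft_tip','post_top']:
        print(l,[(np.round(r['point'],4).tolist(),round(r['score'],2)) for r in recognise(c,l)][:2])
```

```text
post 328 [ 0.5093 -0.1387  0.1472] ((508.84716796875, -140.0720672607422), 7.276201248168945)
pivot 671 [ 0.635  -0.1173  0.1124] [ 0.647 -0.027  0.372] ((608.9274291992188, -76.97377014160156), 60.79207229614258)
deck ((580.913818359375, -150.7923583984375), (190.58738708496094, 180.6336669921875), 9.273202896118164) 0.08465317558147281
scene 0 0
0 0
shaft_tip [([0.6302, -0.167, 0.0839], 0.82)]
post_top [([0.5825, -0.1317, 0.1022], 0.87), ([0.7947, 0.1083, 0.0433], 0.72)]
side 0 0
0 0
shaft_tip [([0.5577, -0.1024, 0.0835], 0.84)]
post_top [([0.5736, -0.1297, 0.1033], 0.82)]
```

Run:
```python
from h import *
for c in ['scene','side']:
    im,d,cal=snap(c); Q=cloud(d,cal); z=Q[...,2]
    r=np.hypot(Q[...,0]-.586,Q[...,1]+.180)
    for lo,hi in ((.10,.128),(.128,.145)):
        q=Q[(r<.018)&(z>lo)&(z<hi)]
        print(c,lo,len(q), len(q) and (q.min(0).round(4),q.max(0).round(4),q.mean(0).round(4)))
    t=np.array(cal['R'])@[.586,-.18,.139]+cal['t']; f=210/np.tan(np.radians(cal['fov_y'])/2)
    uu,vv=int(t[0]/t[2]*f+cal['cx']),int(t[1]/t[2]*f+cal['cy']); print(uu,vv)
    cv2.imwrite('pics/z_%s.png'%c,cv2.resize(im[vv-35:vv+65,uu-65:uu+65],None,fx=3,fy=3))
a,b=cv2.imread('pics/z_scene.png'),cv2.imread('pics/z_side.png'); cv2.imwrite('pics/zz.png',np.hstack([a,b]))
```

```text
scene 0.1 45 (array([ 0.5835, -0.1856,  0.1001]), array([ 0.5942, -0.1734,  0.1276]), array([ 0.5906, -0.1804,  0.1142]))
scene 0.128 21 (array([ 0.5832, -0.184 ,  0.1287]), array([ 0.5931, -0.1733,  0.1404]), array([ 0.589 , -0.1795,  0.1337]))
218 212
side 0.1 0 0
side 0.128 0 0
303 149
```

View pics/zz.png

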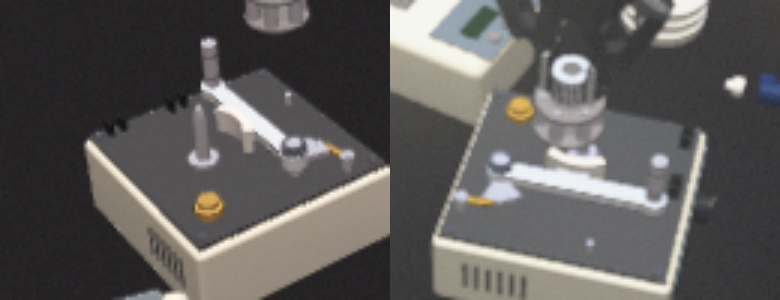

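The shaft stands at the left crop's (202,130) and is clear to see. The point clouds and the post geometry agree on about (0.586, -0.180). I'll move above it and check the alignment.

```bash
python3 -m crank '[{"x":-0.5,"y":0.1,"z":0,"turn":0},{"x":-0.5,"y":0.1,"z":0,"turn":0},{"x":-0.5,"y":0.12,"z":0.2,"turn":0},{"x":-0.48,"y":0,"z":0.4,"turn":0},{"x":0,"y":0,"z":0.4,"turn":0},{"x":0,"y":0,"z":0,"turn":0},{"x":0,"y":0,"z":0,"turn":0}]'
cat > al.py <<'E'
from h import *
im,d,cal=snap('scene'); Q=cloud(d,cal); z=Q[...,2]
tcp=observe()['tcp_pos']; print('tcp',tcp)
R=np.array(cal['R']); t=np.array(cal['t']); f=210/np.tan(np.radians(cal['fov_y'])/2)
r=np.hypot(Q[...,0]-.586,Q[...,1]+.180)
b=tcp[2]-.0516
def cen(lo,hi,rad):
    q=Q[(r<.04)&(z>lo)&(z<hi)]
    # fit circle centre of known radius by least squares
    from scipy.optimize import least_squares
    s=least_squares(lambda c:np.hypot(q[:,0]-c[0],q[:,1]-c[1])-rad,[.586,-.18],loss='soft_l1',f_scale=.001)
    return len(q),s.x.round(4),np.sqrt(2*s.cost/len(q)).round(4),q[:,2].min().round(4),q[:,2].max().round(4)
print('disc',cen(b+.0005,b+.0045,.027)); print('hub',cen(b+.035,b+.055,.015))
q=Q[(r<.014)&(z>.098)&(z<.127)]
from scipy.optimize import least_squares
s=least_squares(lambda c:np.hypot(q[:,0]-c[0],q[:,1]-c[1])-.006,[.586,-.18],loss='soft_l1',f_scale=.001);print('shaft',len(q),s.x.round(4))
u0,v0=218,200
cv2.imwrite('pics/al.png',cv2.resize(im[v0-45:v0+35,u0-50:u0+50],None,fx=6,fy=6))
E
python3 al.py
```

```text
time_s: 6.75
tcp_pos: [0.5859, -0.1799, 0.2068]
eef_rot: [-0.0, 0.707, 0.707, -0.0]
force: [0.3, 0.2, -1.5]
width: 0.0286
finger_force: 39.8
tcp [ 0.58633504 -0.17982969  0.20746042]
disc (69, array([ 0.5838, -0.1781]), np.float64(0.0023), np.float64(0.1565), np.float64(0.1603))
hub (97, array([ 0.5971, -0.1787]), np.float64(0.0021), np.float64(0.1909), np.float64(0.2107))
shaft 46 [ 0.586 -0.179]
```

View pics/al.png

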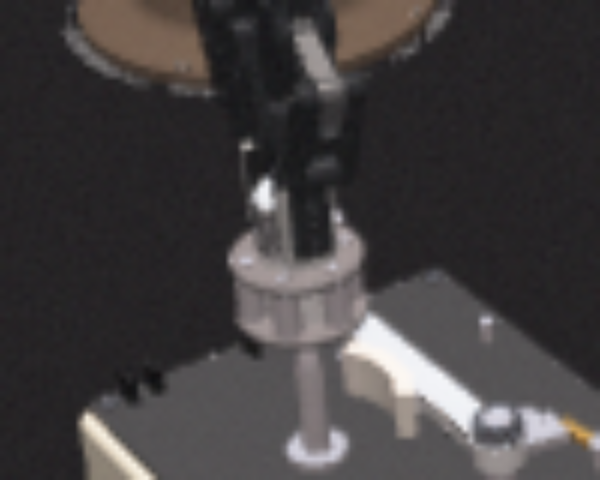

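```bash
cat > al2.py <<'E'
from h import *
im,d,cal=snap('scene'); R=np.array(cal['R']); t=np.array(cal['t']); f=210/np.tan(np.radians(cal['fov_y'])/2)
print('f',f)
tcp=np.array(observe()['tcp_pos'])
def pr(X): c=R@X+t; return np.array([c[0]/c[2]*f+cal['cx'],c[1]/c[2]*f+cal['cy']]),c[2]
g=im.astype(float).mean(2)
def row(X,half,name):
    (u,v),dep=pr(np.array(X)); v=int(round(v)); a=int(u)-half
    print(name,'pred u %.2f v %d mm/px %.2f'%(u,v,dep/f*1000), 'row',a,g[v,a:int(u)+half+1].astype(int).tolist())
for z in (.1,.108,.116,.124): row([.586,-.1795,z],8,'shaft')
for h in (.002,.010,.015,.02): row([tcp[0],tcp[1],tcp[2]-.0516+h],17,'head')
E
python3 al2.py
```

```text
f 430.05006311689505
shaft pred u 219.62 v 225 mm/px 2.50 row 211 [84, 85, 84, 84, 85, 86, 85, 110, 121, 123, 118, 102, 90, 84, 86, 86, 84]
shaft pred u 219.34 v 223 mm/px 2.49 row 211 [84, 86, 85, 86, 83, 84, 83, 111, 122, 121, 119, 94, 85, 83, 85, 85, 83]
shaft pred u 219.05 v 220 mm/px 2.48 row 211 [83, 84, 87, 84, 84, 83, 93, 117, 124, 123, 118, 85, 84, 85, 99, 121, 136]
shaft pred u 218.76 v 217 mm/px 2.47 row 210 [82, 86, 83, 83, 86, 82, 85, 107, 123, 128, 124, 113, 88, 85, 86, 119, 142]
head pred u 217.47 v 206 mm/px 2.42 row 200 [35, 35, 37, 37, 35, 36, 34, 73, 111, 120, 121, 110, 110, 116, 115, 122, 119, 109, 129, 146, 144, 142, 113, 118, 122, 116, 123, 153, 153, 104, 86, 84, 84, 84, 84]
head pred u 217.17 v 203 mm/px 2.41 row 200 [38, 36, 35, 36, 37, 38, 40, 82, 113, 111, 88, 82, 91, 94, 109, 104, 104, 104, 105, 97, 90, 91, 91, 120, 121, 114, 104, 116, 117, 60, 50, 63, 83, 86, 84]
head pred u 216.98 v 201 mm/px 2.41 row 199 [37, 36, 36, 37, 35, 31, 38, 36, 87, 108, 136, 152, 154, 154, 154, 169, 165, 144, 156, 156, 157, 155, 152, 152, 134, 107, 95, 95, 114, 72, 40, 35, 37, 37, 42]
head pred u 216.79 v 200 mm/px 2.40 row 199 [37, 37, 37, 36, 35, 36, 36, 49, 117, 149, 154, 155, 154, 155, 158, 177, 181, 152, 154, 155, 155, 156, 157, 156, 148, 150, 133, 100, 88, 66, 40, 34, 37, 36, 38]
```

Lateral alignment from the silhouettes agrees to under 1 mm. I'll lower it in stages.

```bash
python3 -m crank '[{"x":0,"y":0,"z":0.15,"turn":0},{"x":0,"y":0,"z":0.15,"turn":0},{"x":0,"y":0,"z":0.1,"turn":0},{"x":0,"y":0,"z":0.1,"turn":0},{"x":0,"y":0,"z":0.1,"turn":0},{"x":0,"y":0,"z":0.1,"turn":0},{"x":0,"y":0,"z":0,"turn":0}]'
```

```text
time_s: 7.55
tcp_pos: [0.5859, -0.1799, 0.1779]
eef_rot: [-0.0, 0.707, 0.707, -0.0]
force: [-0.7, -0.8, -0.9]
width: 0.0281
finger_force: 39.8
```

```bash
python3 -m crank '[{"x":0,"y":0,"z":0.15,"turn":0},{"x":0,"y":0,"z":0.15,"turn":0},{"x":0,"y":0,"z":0.15,"turn":0},{"x":0,"y":0,"z":0.15,"turn":0},{"x":0,"y":0,"z":0.1,"turn":0},{"x":0,"y":0,"z":0.1,"turn":0},{"x":0,"y":0,"z":0.07,"turn":0},{"x":0,"y":0,"z":0,"turn":0}]'
```

```text
time_s: 8.35
tcp_pos: [0.586, -0.1799, 0.1434]
eef_rot: [-0.0, 0.707, 0.707, -0.0]
force: [-0.1, -0.9, -0.7]
width: 0.0285
finger_force: 39.8
```

```bash
python3 -m crank '[{"x":0,"y":0,"z":0.025,"turn":0},{"x":0,"y":0,"z":0.025,"turn":0},{"x":0,"y":0,"z":0.025,"turn":0},{"x":0,"y":0,"z":0,"turn":0}]'
python3 -m crank '[{"x":0,"y":0,"z":0.02,"turn":0},{"x":0,"y":0,"z":0,"turn":0}]'
```

```text
time_s: 8.75
tcp_pos: [0.5862, -0.18, 0.1408]
eef_rot: [-0.0, 0.707, 0.707, -0.0]
force: [1.2, 0.2, -1.0]
width: 0.0281
finger_force: 39.8
time_s: 8.95
tcp_pos: [0.5862, -0.1801, 0.1406]
eef_rot: [0.0, 0.707, 0.707, 0.0]
force: [-0.8, 0.6, 2.6]
width: 0.0282
finger_force: 40.2
```

```bash
python3 -m crank '[{"x":0,"y":0,"z":0.025,"turn":0},{"x":0,"y":0,"z":0.025,"turn":0},{"x":0,"y":0,"z":0,"turn":0}]'
python3 -m crank '[{"x":0,"y":0,"z":0,"turn":0},{"x":0,"y":0,"z":0,"turn":0},{"x":0,"y":0,"z":0,"turn":0},{"x":0,"y":0,"z":0,"turn":0},{"x":0,"y":0,"z":0,"turn":0}]' -0.2
python3 -m crank '[{"x":0,"y":0,"z":-0.4,"turn":0},{"x":0,"y":0,"z":-0.6,"turn":0},{"x":0,"y":0,"z":-0.8,"turn":0},{"x":0,"y":0,"z":-0.8,"turn":0},{"x":0,"y":-0.6,"z":0,"turn":0},{"x":0,"y":-0.6,"z":0,"turn":0},{"x":0,"y":-0.6,"z":0,"turn":0},{"x":0,"y":-0.2,"z":0,"turn":0},{"x":0,"y":0,"z":0,"turn":0},{"x":0,"y":0,"z":0,"turn":0}]'
python3 - <<'E'
from h import *
from scipy.optimize import least_squares
im,d,cal=snap('wrist','w4'); P=cloud(d,cal); z=P[...,2]
print(observe()['tcp_pos'],observe()['width'])
v,u=np.mgrid[:420,:560]
r=np.hypot(P[...,0]-.586,P[...,1]+.18)
q=P[(r<.018)&(z>.13)&(z<.165)]; print('hub',len(q), len(q) and (q[:,2].max(),np.median(q[:,2]),cv2.minEnclosingCircle((q[:,:2]*1000).astype(np.float32))))
q=P[(r<.028)&(r>.018)&(z>.11)&(z<.13)]; print('disc top',len(q),len(q) and np.median(q[:,2]))
q=P[(np.hypot(P[...,0]-.509,P[...,1]+.14)<.012)&(z>.14)&(z<.156)]; print('post',len(q),len(q) and (q.mean(0),cv2.minEnclosingCircle((q[:,:2]*1000).astype(np.float32))))
E
```

```text
time_s: 9.25
tcp_pos: [0.5863, -0.1802, 0.1406]
eef_rot: [0.001, 0.707, 0.707, 0.0]
force: [-3.6, 1.2, 13.7]
width: 0.0284
finger_force: 41.3
time_s: 9.75
tcp_pos: [0.5861, -0.18, 0.1378]
eef_rot: [-0.0, 0.707, 0.707, -0.0]
force: [-0.5, 0.6, 0.1]
width: 0.0512
finger_force: 0.0
time_s: 10.75
tcp_pos: [0.5069, -0.1801, 0.2422]
eef_rot: [0.0, 0.707, 0.707, 0.0]
force: [-0.5, 1.5, -0.1]
width: 0.0508
finger_force: 0.0
[ 0.50704172 -0.18007634  0.2419437 ] 0.051601064854045885
hub 1612 (np.float64(0.1486234117757883), np.float64(0.14579541525366957), ((586.9064331054688, -180.4689178466797), 15.577741622924805))
disc top 1408 0.11862391884869677
post 361 (array([ 0.50832303, -0.13961132,  0.1481703 ]), ((508.3764953613281, -140.13088989257812), 6.96198844909668))
```

View pics/w4.png

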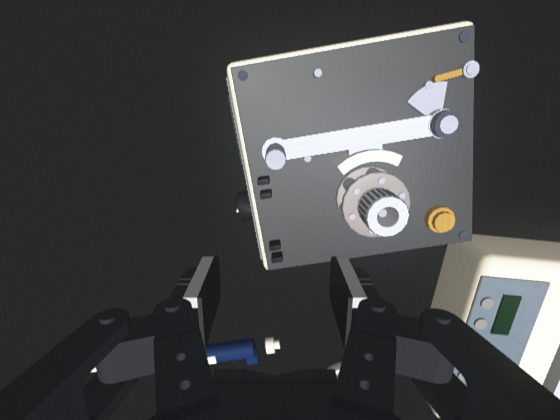

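The head is seated: its hub top is at 0.147 and its disc top at 0.119, both as expected. The post is at (275,155), or (0.508, -0.140) in world terms. I'll shut the fingers and go down on its -y side.

```bash
python3 -m crank '[{"x":0.2,"y":0.02,"z":0,"turn":0},{"x":0,"y":0,"z":0,"turn":0},{"x":0,"y":0,"z":0,"turn":0},{"x":0,"y":0,"z":0.5,"turn":0},{"x":0,"y":0,"z":0.5,"turn":0},{"x":0,"y":0,"z":0.5,"turn":0},{"x":0,"y":0,"z":0.5,"turn":0},{"x":0,"y":0,"z":0.4,"turn":0},{"x":0,"y":0,"z":0.35,"turn":0},{"x":0,"y":0,"z":0,"turn":0}]' 1 40
python3 -m crank '[{"x":0.1,"y":0,"z":0,"turn":0},{"x":0.1,"y":0,"z":0,"turn":0},{"x":0.1,"y":0,"z":0,"turn":0},{"x":0.1,"y":0,"z":0,"turn":0},{"x":0,"y":0,"z":0,"turn":0}]'
```

```text
time_s: 11.8
tcp_pos: [0.5059, -0.1716, 0.13]
eef_rot: [-0.002, 0.707, 0.707, -0.001]
force: [-0.2, 0.6, 0.7]
width: 0.0
finger_force: 0.0
time_s: 12.3
tcp_pos: [0.5072, -0.156, 0.1328]
eef_rot: [0.001, 0.707, 0.707, -0.0]
force: [-0.5, -3.0, 2.5]
width: 0.0001
finger_force: 1.4
```

```bash
python3 -m crank '[{"x":0.15,"y":0,"z":0,"turn":0},{"x":0.15,"y":-0.02,"z":0,"turn":0},{"x":0.15,"y":0,"z":0,"turn":0},{"x":0.15,"y":0,"z":0,"turn":0},{"x":0.15,"y":0,"z":0,"turn":0},{"x":0.15,"y":0.04,"z":0,"turn":0},{"x":0.1,"y":0.02,"z":0,"turn":0},{"x":0,"y":0,"z":0,"turn":0}]'
python3 - <<'E'
from h import *
print(observe()['tcp_pos'],observe()['force'])
im,d,cal=snap('scene'); im2,d2,c2=snap('side'); 
P=cloud(d2,c2); z=P[...,2]
q=P[(abs(P[...,0]-.508)<.03)&(P[...,1]>-.15)&(P[...,1]<-.06)&(z>.142)&(z<.154)]
for a in q[:40]: print(a.round(4))
cv2.imwrite('pics/p1.png',np.hstack([cv2.resize(im[150:290,160:300],None,fx=2.8,fy=2.8),cv2.resize(im2[100:240,240:380],None,fx=2.8,fy=2.8)]))
E
```

```text
time_s: 13.1
tcp_pos: [0.5078, -0.1156, 0.1319]
eef_rot: [-0.0, 0.707, 0.707, -0.001]
force: [-2.2, -3.8, 1.1]
width: -0.0001
finger_force: 1.7
[ 0.50782954 -0.11564157  0.13187903] [-2.18427128 -3.79059234  1.13289579]
[ 0.5099 -0.1238  0.152 ]
[ 0.5097 -0.1159  0.1528]
[ 0.5096 -0.1172  0.1482]
[ 0.5218 -0.11    0.1463]
[ 0.5179 -0.1041  0.1538]
[ 0.5103 -0.1117  0.1498]
[ 0.5211 -0.1086  0.1445]
[ 0.5189 -0.1092  0.1449]
[ 0.5161 -0.1079  0.1475]
[ 0.5133 -0.1062  0.1504]
[ 0.5106 -0.1046  0.1532]
[ 0.5093 -0.109   0.1494]
[ 0.5157 -0.1076  0.1444]
[ 0.5127 -0.105   0.1483]
[ 0.5105 -0.1058  0.1486]
[ 0.5077 -0.1037  0.1519]
[ 0.5055 -0.1047  0.1519]
[ 0.4951 -0.1101  0.1514]
[ 0.5145 -0.104   0.1451]
[ 0.5119 -0.103   0.1473]
[ 0.5101 -0.1053  0.1459]
[ 0.5076 -0.1048  0.1475]
[ 0.5051 -0.1041  0.1493]
[ 0.5034 -0.1071  0.1471]
[ 0.5018 -0.1102  0.1448]
[ 0.4988 -0.1076  0.1487]
[ 0.4966 -0.1081  0.1492]
[ 0.4946 -0.1097  0.1486]
[ 0.5122 -0.0962  0.1504]
[ 0.511  -0.1008  0.1464]
[ 0.5086 -0.1009  0.1474]
[ 0.5066 -0.1022  0.1471]
[ 0.5046 -0.1039  0.1462]
[ 0.5021 -0.103   0.1484]
[ 0.5008 -0.1076  0.1444]
[ 0.496  -0.1071  0.147 ]
[ 0.4943 -0.11    0.145 ]
[ 0.5141 -0.0958  0.1465]
[ 0.5113 -0.0941  0.1495]
[ 0.5096 -0.0969  0.1475]
```

View pics/p1.png

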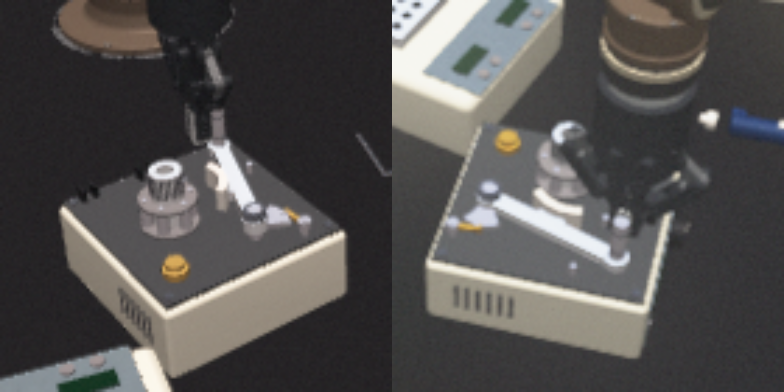

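The post is held by the fingers at the right crop's (620,235), and the arm has swung to about 0.32 rad. The push has eased to 4 N, so the crest is passed. I'll go on to about 0.385.

```bash
python3 -m crank '[{"x":0.07,"y":0.02,"z":0,"turn":0},{"x":0.06,"y":0.02,"z":0,"turn":0},{"x":0.06,"y":0.02,"z":0,"turn":0},{"x":0,"y":0,"z":0,"turn":0},{"x":0,"y":0,"z":0,"turn":0},{"x":0,"y":0,"z":0,"turn":0}]'
python3 - <<'E'
from h import *
im,d,cal=snap('wrist','w5'); P=cloud(d,cal); z=P[...,2]; s=observe(); print(s['tcp_pos'],s['force'])
q=P[(z>.1435)&(z<.154)&(abs(P[...,0]-.509)<.02)&(P[...,1]>-.101)&(P[...,1]<-.07)]
print(len(q),len(q) and (q.min(0),q.max(0),cv2.minEnclosingCircle((q[:,:2]*1000).astype(np.float32))))
q=P[(z>.102)&(z<.108)&(P[...,1]>-.13)&(P[...,1]<-.06)&(P[...,0]>.48)&(P[...,0]<.62)]
r=cv2.fitLine((q[:,:2]*1000).astype(np.float32),cv2.DIST_HUBER,0,.01,.01).ravel(); print('bar',len(q),r,np.degrees(np.arctan(r[1]/r[0])))
E
```

```text
time_s: 13.8
tcp_pos: [0.5101, -0.109, 0.1319]
eef_rot: [-0.0, 0.707, 0.707, -0.001]
force: [-4.1, -5.9, 1.7]
width: 0.0002
finger_force: 3.0
[ 0.51014678 -0.10901806  0.13190185] [-3.95077056 -6.4632183   1.93796534]
1599 (array([ 0.50003524, -0.10099716,  0.14350929]), array([ 0.52120115, -0.08493432,  0.15398771]), ((510.5976257324219, -95.6815414428711), 10.933160781860352))
bar 7520 [ 9.70091045e-01 -2.42741302e-01  5.63410095e+02 -1.03260796e+02] -14.04839
```

View pics/w5.png

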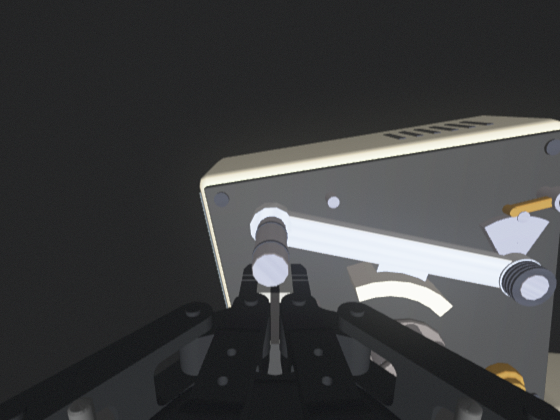

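The wrist picture shows the post against the shut fingers at (270,268), with the bar at -13 to -14°. That puts the hinge at about 0.38 to 0.40 rad, past the click and short of the stop, with a steady push of 6 N.

```bash
python3 -c "
from bench import *
print(sign_off())"
```

```text
the job is handed in; nothing more can be done
None
```

The roller head is fully home on the shaft's shoulder and released, and the fingers are holding the shoe arm back past its click at about 0.38–0.40 rad; I handed the job in at about 14 s, but no verdict came back.

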